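# Tighten the bonding press with the click torque driver

### The arm

A 7-joint arm with a two-finger parallel gripper is mounted at the origin on a cart in front of the work surface, level with it; the furniture and walls round the work are solid. World frame = base frame: x ahead of the robot, y to its left, z up, the work surface at z = 0. Lengths are in m, angles in rad, forces in N, time in s.
With the tool pointing down it reaches from about 0.4 to 0.85 m from the base axis. Payload 4.5 kg.
Tool frame: the origin (TCP) lies at the very end of the fingers, on their centre line; the grasp point (between the pads) lies 19 mm behind it (r.pinch_z is the distance from the TCP to the grasp point, in m); z points along the fingers, y is the line along which they close (so a half turn about z gives the same grasp; the last joint's range is limited). The gripper opens to 88 mm and grips with 3 to 60 N. Pads are 18 mm wide; open, the fingers measure 123 mm over their backs; the gripper's body (75 mm by 187 mm) begins 45 mm behind the grasp point.
Start: joints at [-1.203, 0.689, -0.195, 1.565, 0.157, 0.902, -0.215], TCP at [0.205, 0.591, 0.239] pointing down, gripper open.
Joint ranges: [-3.01, 3.01], [-0.46, 2.08], [-1.47, 1.51], [0.13, 2.56], [-1, 4.14], [0.04, 2.09], [-2.66, 2.66]. Speed limits (rad/s): [2.57, 2.57, 3.14, 3.14, 3.14, 3.14, 3.14].

### API

Orientations are given as a unit quaternion [x, y, z, w].
In Python, from plant import r, cams gives the robot as it stands.
- The arm moves only by the shell command python3 -m pendant 'ROWS' [FORCE]. ROWS is JSON, a list of rows, each a list of 3 entries, a list of its own where there are three numbers: the closure, from -1 (fully open) to 1 (shut), then the shift along the tool's x, y, z in mm, then the turn, a rotation vector about the tool's x, y, z in degrees. A call has 1 to 8 rows; each row shifts and turns the commanded pose from where the row before left it, along the tool's axes as they then stand; what a row does not reach is not made up. A row lasts 1/8 s, in which the tool goes at most 62.5 mm and 10.7 degrees, less where a joint would pass 70% of its speed; a pose out of reach is approached as far as the arm can. A call with a gripper value outside its range is refused whole. The fingers move at their own pace and stop on an object; FORCE is the grip in N (left out, the last holds). Time passes only in rows, so rows that do not move let the fingers close. It gives the time, the measured TCP pose, the force, the opening and the grip force at its end, in the units of the state.
- r.get_state(): the state, without advancing time (a new reading comes with each control period).
- cams.snapshot(name): name is "scene" or "top" or "wrist"; returns a dict with "img" (480x640x3 uint8, red, green, blue), "camera_matrix" (3x3 intrinsics, pixels), "D" ([k1, k2, p1, p2, k3] as OpenCV has them; the pictures are not rectified), "camera_from_world" (4x4, takes a point from world to camera coordinates); the wrist camera has in their place "tool_from_camera" (4x4, takes a point from camera to tool coordinates, whose origin is the TCP and whose axes are the flange's). Camera axes: x right, y up, looking along -z (the intrinsics and any distortion apply to the point x, -y, -z); pixel columns grow to the right and rows downward; lengths in m; the calibration is good to about 2 mm. A picture is of the moment at which its call begins: read the wrist's pose just before it. There is no depth.
- r.finish_job(): hands the job in; it is judged then, once.
The state is a dict: "clock": time; "q": joint angles; "qd": joint speeds; "joint_torque": joint torques, N m; "tool_pos": TCP position; "eef_rot": TCP orientation; "contact_force": force on the tool from outside, world axes, zero at the start; "moment": the same for the moment, N m; "opening": opening from 0.0 (shut) to 1.0 (fully open); "finger_force": force on a finger pad.
Only numpy, scipy, OpenCV 4.12 (cv2) and the standard library are available. Lean on these libraries where they do the work, as an engineer would, in place of code of your own. Each camera call takes 0.05 s, during which the arm holds its last target. There are 200 camera calls.

### The job

An acrylic tile has just been glued and lies under the pad of the small bonding press. Take the torque driver out of its stand, put its socket right down on the square head of the press's screw and turn it clockwise until it gives its first click, so that the pad holds the tile at the set pressure; stop there, without a second click. Then lift the driver off and put it back in its stand, upright and right down in the well; do not lean hard on the press, and leave the tile and everything else on the bench where it is.

Things in the scene. Friction and masses are not known exactly. Their poses are not given: they have to be found in the camera images.
- driver_grip (a point): Torque driver, a loose upright tool 95 mm tall, 0.3 kg. This is the centre of its black bar grip, 52 mm long (x), 16 wide, 32 tall, 78 mm above the socket's mouth, 17 below the bar's top. Below the bar: a round clutch housing 56 mm across, its top 15 mm below this point, 21 mm tall; then a shaft and a round steel sleeve 31 mm across, 30 long. z up the axis. Take it by the bar, from above.
- driver_socket (a point): Mouth of the socket in the driver's lower end, on its axis: a square hole 16.4 mm wide, 20 mm deep, with a 1.8 mm chamfer. z up the driver's axis; x square to a pair of the hole's walls. It turns with the bar as long as the clutch does not slip; at the start its walls are parallel to the bar.
- driver_clutch (a joint): Slip of the driver's clutch, rad: 0 at the start, +0.35 (1/18 turn) per click when the bar is turned clockwise (seen from above) against a stalled socket. The clutch yields at about 0.4 N m; turned on, its torque falls to nought within 0.17 rad, then it snaps into its next notch by itself: one click.
- spindle_head (a point): Square head on top of the press's upright screw: 14 mm wide, 13 tall, with a cone nose 5 mm tall on it, on a round collar 29 mm across. The point is the centre of the collar's upper face, where the square begins, 90 mm or less above the bench. z up; x square to a pair of its faces, turns with the screw. Right down: the driver's mouth on the collar; it then has 0.2 rad of play either way.
- press: Bonding press: dark cast C-frame, fixed on the bench, base 135 x 104 x 14 mm, column at +x, arm with a boss 42 mm across, its top 78 mm up. Origin on the screw's axis at the bench; z up. Turned clockwise (from above) the screw lowers the pad by a few mm, friction 0.2 N m; the pad meets the tile after a fraction of a turn, up to 1 rad; then the torque rises over some 0.2 rad until the clutch yields.
- press_pad: The press's white round pad, 38 mm across, sprung, at the lower end of the screw; it moves straight down and does not turn. Origin at the centre of its underside.
- tile: The glued acrylic tile on the press's base under the pad, 55 x 75 x 15 mm, loose. Origin at the centre of its underside.
- stand_well (a point): Driver's stand: white printed block 74 x 62 x 34 mm, fixed on the bench, with a round well for the sleeve, 35 mm across, 30 deep, 3 mm chamfer. The point is the centre of the well's mouth, at the block's upper face. Two thin hex keys, up to 30 mm above the block, stand 33 mm from the well's centre on its +x side. z up.
- tape_roll: Bystander: small roll of tape, 56 mm across, 13 mm high. Origin at the centre of its underside.
- jar_big: Bystander: little jar with a white cap, 38 mm across, 34 mm high, beside the press. Origin at the centre of its underside.
- jar_flat: Bystander: flat little jar, 32 mm across, 20 mm high. Origin at the centre of its underside.
- card_pack: Bystander: stack of cream cards, 78 x 102 x 10 mm. Origin at the centre of its underside.
- spare_tile: Bystander: clear acrylic tile on the stack of cards, 55 x 75 x 15 mm. Origin at the centre of its underside.
- component_box: Bystander: white component carton, 34 x 34 x 30 mm, beside the stand. Origin at the centre of its underside.
- pen: Bystander: green ball pen, 137 mm long. Origin at the centre of its underside.
Things that resemble listed ones, but are neither listed nor needed, are in the scene too. What is shaped like the part that bears driver_grip but blue, purple or red is not meant.

How it is judged:
On the way, in this order (a step that is already met when the one before it is completed fails the run):
1. the driver's socket is right down on the square head of the screw (horizontal distance between driver_socket and spindle_head below 0.004 m and z of driver_socket in the frame of spindle_head below 0.008 m and angle between driver_socket's own z axis and vertical below 0.12 rad), for 0.1 s.
2. the clutch has clicked once on the screw and the pad presses on the tile (value of joint driver_clutch above 0.25 rad and contact force between press_pad and tile above 30 N and horizontal distance between driver_socket and spindle_head below 0.004 m and z of driver_socket in the frame of spindle_head below 0.013 m), for 0.1 s.
At the end, for the whole second after the job is handed in: The driver stands upright (0.15 rad) in the well, mouth 26 mm or more below the block's top and within 5 mm of its axis; clutch slipped by just one click (0.25 to 0.45 rad); pad presses the tile with 30 to 80 N; tile within 5 mm of where it was (value of joint driver_clutch between 0.25 and 0.45 rad and contact force between press_pad and tile between 30 and 80 N and horizontal distance between driver_socket and stand_well below 0.005 m and z of driver_socket in the frame of stand_well below -0.026 m and angle between driver_grip's own z axis and vertical below 0.15 rad and distance of tile from where it was at the start of the episode below 0.005 m); the robot touches nothing.
It fails at once if the clutch clicks a second time, or slips backward (value of joint driver_clutch above 0.52 rad or value of joint driver_clutch below -0.3 rad).
It fails at once if the pad presses on the tile with more than 110 N (contact force between press_pad and tile above 110 N).
It fails at once if the driver is pushed down on the screw's collar with more than 40 N (contact force between torque_driver and spindle_collar above 40 N).
It fails at once if the press is touched with more than 25 N by the arm or gripper (contact force between the arm and press above 25 N).
It fails at once if the tile is shifted by more than 6 mm, or a bystander by more than 15 mm (distance of tile from where it was at the start of the episode above 0.006 m or distance of any of tape_roll, jar_big, jar_flat, card_pack, spare_tile, component_box, pen from where it was at the start of the episode above 0.015 m).
It also fails if it takes over 72 s, if anything falls off the work surface, if the arm or the gripper's body presses on something with over 40 N, if the wrist force passes 120 N, or if a joint passes its speed limit or range.

## Working session

There is one attempt and no reset: what is moved stays moved. The work goes in short steps, Python scripts to look and compute and a shell command to move; the robot and the scene stay as the last step left them, time stands still between calls to the robot, and variables do not carry over. Pictures are saved under pics/ and viewed, at most 10 in all, crops included, and the job is handed in when it is done.

```bash
mkdir -p pics; ls
python3 - <<'E'
from plant import r,cams
import cv2,numpy as np
s=r.get_state();print(s['clock'],s['tool_pos'],s['eef_rot'],s['opening'])
a=cams.snapshot('scene');b=cams.snapshot('top')
for n,c in(('scene',a),('top',b)):
  cv2.imwrite(f'pics/{n}.png',c['img'][...,::-1]); print(n,np.round(c['camera_matrix'],1).tolist(),c['D'],np.round(c['camera_from_world'],3).tolist())
E
```

```text
pics
0.0 [0.20464381 0.58987233 0.23789531] [ 1.66104695e-01  9.86107687e-01 -9.24514612e-04 -7.30909317e-05] 0.9993133830888463
scene [[463.6, 0.0, 326.4], [0.0, 463.6, 242.7], [0.0, 0.0, 1.0]] [-0.07168668  0.          0.          0.          0.        ] [[-0.446, -0.895, 0.015, 0.245], [0.47, -0.219, 0.855, -0.307], [-0.762, 0.388, 0.518, -0.745], [0.0, 0.0, 0.0, 1.0]]
top [[602.6, 0.0, 329.4], [0.0, 602.6, 236.5], [0.0, 0.0, 1.0]] [-0.15200808  0.          0.          0.          0.        ] [[-0.006, -1.0, -0.001, 0.024], [0.998, -0.006, 0.061, -0.496], [-0.061, -0.001, 0.998, -1.563], [0.0, 0.0, 0.0, 1.0]]
```

View pics/scene.png

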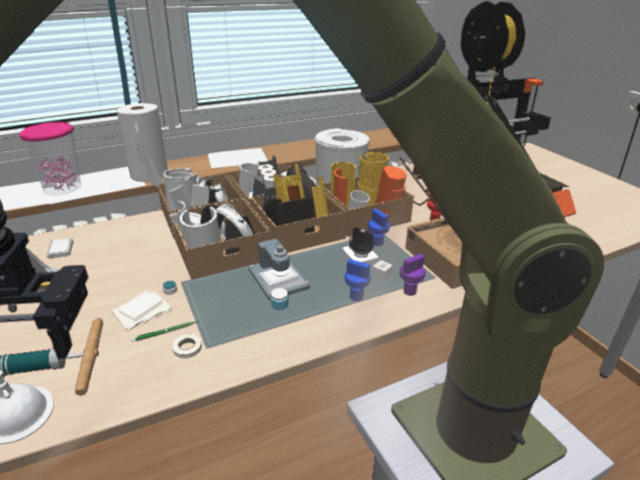

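View pics/top.png

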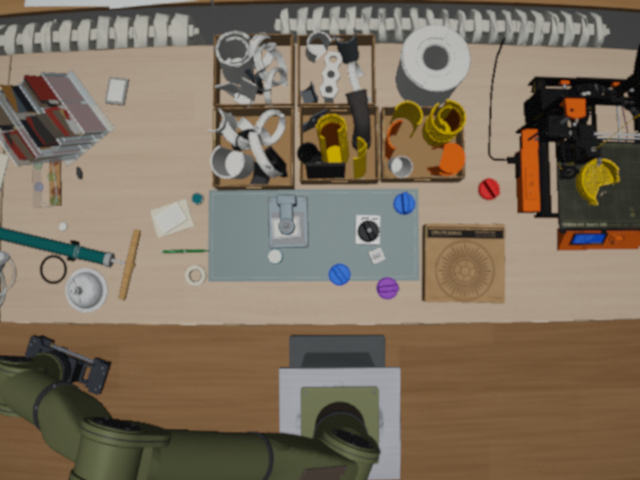

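The black driver is at top (369,231), standing in a white block. The look-alikes are blue (404,203) and (339,274), purple (387,288) and red (489,189), so they don't count. The press screw is at about top (287,226). I'll confirm this in an enlarged crop.

```bash
cat > h.py <<'E'
from plant import r,cams
import cv2,numpy as np
from scipy.spatial.transform import Rotation as R
def ray(c,uv,cfw):
    p=cv2.undistortPoints(np.array([[uv]],float),np.array(c['camera_matrix']),np.array(c['D']))[0,0]
    M=np.linalg.inv(cfw); return M[:3,3],M[:3,:3]@np.array([p[0],-p[1],-1.])
def at(c,uv,z,cfw=None):
    o,d=ray(c,uv,np.array(c['camera_from_world']) if cfw is None else cfw); return o+d*(z-o[2])/d[2]
def proj(c,P,cfw=None):
    T=np.array(c['camera_from_world']) if cfw is None else cfw
    q=(T[:3,:3]@np.atleast_2d(P).T).T+T[:3,3]; q=q*[1,-1,-1]
    return cv2.projectPoints(q,np.zeros(3),np.zeros(3),np.array(c['camera_matrix']),np.array(c['D']))[0][:,0]
def wrist():
    s=r.get_state(); c=cams.snapshot('wrist'); T=np.eye(4); T[:3,:3]=R.from_quat(s['eef_rot']).as_matrix(); T[:3,3]=s['tool_pos']
    return s,c,np.linalg.inv(T@np.array(c['tool_from_camera']))
def yaw(s):
    m=R.from_quat(s['eef_rot']).as_matrix(); return np.degrees(np.arctan2(m[1,0],m[0,0])), m.round(3).tolist()
E
python3 - <<'E'
from h import *
c=cams.snapshot('top'); im=c['img'][...,::-1]
a=cv2.resize(im[185:265,260:400],None,fx=5.7,fy=5.7,interpolation=cv2.INTER_CUBIC)
cv2.imwrite('pics/c1.png',a)
print('grip top',at(c,(369,231),0.114), 'screw',at(c,(287,226),0.1)); print(yaw(r.get_state()))
E
```

```text
grip top [ 0.50289953 -0.076423    0.114     ] screw [0.51751765 0.1261682  0.1       ]
(np.float64(160.87736018386835), [[-0.945, 0.328, -0.0], [0.328, 0.945, -0.001], [-0.0, -0.001, -1.0]])
```

View pics/c1.png

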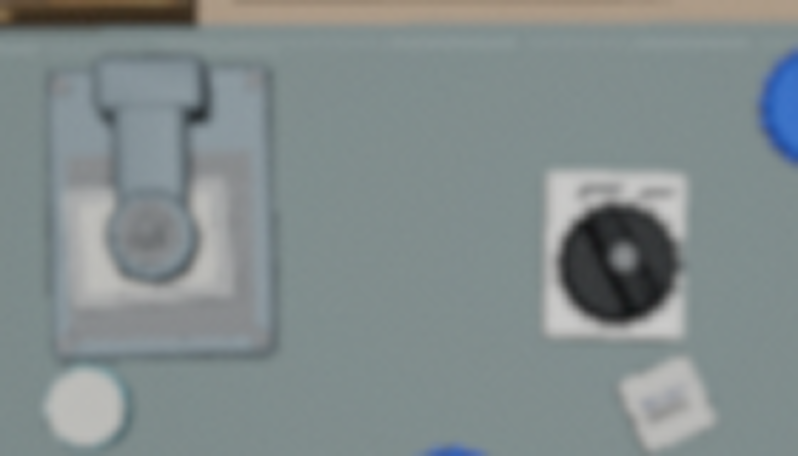

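```bash
for i in 1 2; do python3 -m pendant '[[-1,[-31,-33,-1],[0,0,0]],[-1,[-31,-33,-1],[0,0,0]],[-1,[-31,-33,-1],[0,0,0]],[-1,[-31,-33,-1],[0,0,0]],[-1,[-31,-33,-1],[0,0,0]],[-1,[-31,-33,-1],[0,0,0]],[-1,[-31,-33,-1],[0,0,0]],[-1,[-31,-33,-1],[0,0,0]]]' 30; done
python3 -m pendant '[[-1,[0,0,0],[0,0,10]],[-1,[0,0,0],[0,0,10]],[-1,[0,0,0],[0,0,10]],[-1,[0,0,0],[0,0,10]],[-1,[0,0,0],[0,0,10]],[-1,[0,0,0],[0,0,10]],[-1,[0,0,0],[0,0,10]],[-1,[0,0,0],[0,0,10]]]'
python3 -m pendant '[[-1,[0,0,0],[0,0,10]],[-1,[0,0,0],[0,0,10]],[-1,[0,0,0],[0,0,10]],[-1,[0,0,0],[0,0,10]],[-1,[0,0,0],[0,0,9]],[-1,[0,0,0],[0,0,0]],[-1,[0,0,0],[0,0,0]]]'
python3 - <<'E'
from h import *
s,c,W=wrist(); print(s['q'],yaw(s),s['tool_pos'])
cv2.imwrite('pics/w1.png',c['img'][...,::-1])
print(proj(c,[[.5,-.077,.1]],W)); np.savez('w1.npz',W=W,K=c['camera_matrix'],D=c['D'])
print(np.round(c['tool_from_camera'],3).tolist())
E
```

```text
clock: 1.15
tool_pos: [0.3531, 0.2585, 0.2467]
eef_rot: [0.166, 0.986, 0.0, 0.0]
contact_force: [1.0, -1.1, 0.6]
opening: 0.997
finger_force: 0.0
clock: 2.15
tool_pos: [0.5008, -0.0722, 0.2546]
eef_rot: [0.166, 0.986, 0.0, -0.0]
contact_force: [0.2, 0.2, -0.1]
opening: 0.998
finger_force: 0.0
clock: 3.15
tool_pos: [0.5002, -0.0707, 0.2545]
eef_rot: [0.763, 0.647, -0.0, -0.0]
contact_force: [0.7, -0.1, -0.2]
opening: 0.998
finger_force: 0.0
clock: 4.03
tool_pos: [0.5003, -0.0707, 0.2546]
eef_rot: [0.961, 0.276, -0.0, -0.0]
contact_force: [0.4, -0.2, -0.6]
opening: 1.002
finger_force: 0.0
[-0.20779937  0.54179426  0.40852353  1.92024525 -0.30850751  0.7410179
 -0.63328834] (np.float64(32.0380333929163), [[0.848, 0.53, -0.0], [0.53, -0.848, 0.0], [-0.0, -0.0, -1.0]]) [ 0.50031059 -0.0707094   0.25460963]
[[329.57151538 230.72292656]]
[[-0.001, 0.96, 0.281, 0.072], [1.0, 0.001, -0.001, 0.0], [-0.001, 0.281, -0.96, -0.146], [0.0, 0.0, 0.0, 1.0]]
```

View pics/w1.png

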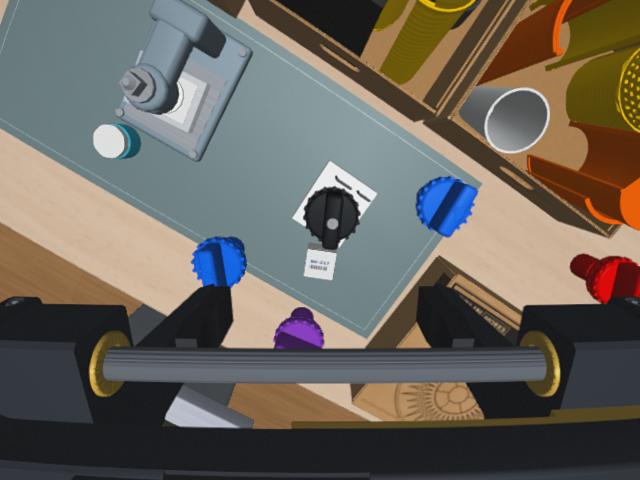

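The wrist view shows the black driver's bar at about (333,222), nearly aligned with the tool x axis, and the press head at (137,83). I'll enlarge both.

Run:
```python
import cv2,numpy as np
im=cv2.imread('pics/w1.png')
a=cv2.resize(im[175:260,290:380],(396*1,374),interpolation=cv2.INTER_CUBIC)
b=cv2.resize(im[50:135,90:180],(396,374),interpolation=cv2.INTER_CUBIC)
cv2.imwrite('pics/c2.png',np.clip(np.hstack([a,b]).astype(float)*1.6,0,255))
```

```text
[ WARN:0@0.109] global loadsave.cpp:1063 imwrite_ Unsupported depth image for selected encoder is fallbacked to CV_8U.
```

View pics/c2.png

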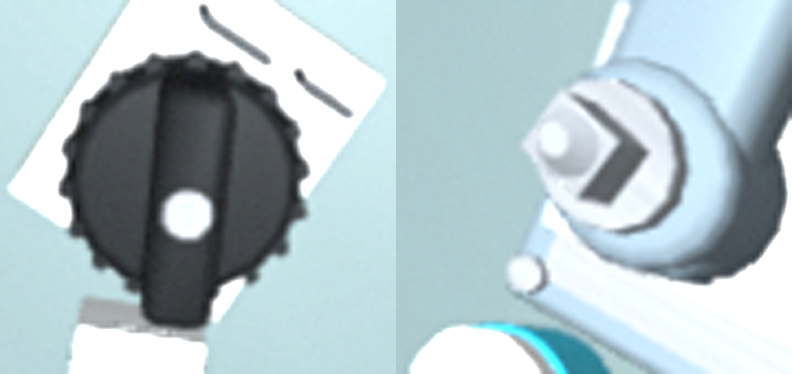

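Run:
```python
import numpy as np; from h import *
d=np.load('w1.npz'); c=dict(camera_matrix=d['K'],D=d['D'])
f=lambda u,v,z,ox=290,oy=175:at(c,(ox+u/4.4,oy+v/4.4),z,d['W'])
for a in [(187,215),(196,97),(178,312),(158,95),(143,310),(233,100),(212,315)]: print(a,f(*a,.099).round(4))
p,q=f(196,97,.099),f(178,312,.099); print(np.degrees(np.arctan2(*(p-q)[1::-1])),np.linalg.norm(p-q))
# well block corners at z=.034 
print([f(*a,.034)[:2].round(4) for a in [(8,187),(385,80)]])
# press: nose tip ~ (548,140)-> crop b; screw collar
g=lambda u,v,z:f(u-396,v,z,90,50)[:2].round(4)
print('nose',g(550,140,.105),'collar',g(603,157,.085),g(603,157,.09))
for zz in(.08,.09): # square base corners on collar: right (648,160), lower(607,205),  upper right (575,95)
  A,B,C=g(648,160,zz),g(607,205,zz),g(575,95,zz); print(zz,A,B,C,[np.degrees(np.arctan2(*(P-A)[::-1])) for P in(B,C)],[np.linalg.norm(P-A) for P in (B,C)])
```

```text
(187, 215) [ 0.5067 -0.076   0.099 ]
(196, 97) [ 0.5283 -0.0644  0.099 ]
(178, 312) [ 0.4879 -0.0856  0.099 ]
(158, 95) [ 0.5246 -0.0576  0.099 ]
(143, 310) [ 0.4844 -0.0791  0.099 ]
(233, 100) [ 0.5318 -0.0711  0.099 ]
(212, 315) [ 0.4912 -0.092   0.099 ]
27.692940694566605 0.04564313125592417
[array([ 0.4771, -0.0434]), array([ 0.5494, -0.1084])]
nose [0.519  0.1335] collar [0.5187 0.1339] [0.5194 0.1313]
0.08 [0.5223 0.1282] [0.5101 0.1319] [0.5258 0.1465] [np.float64(163.1285676156729), np.float64(79.17254689617442)] [np.float64(0.012748725426488703), np.float64(0.018631693428134755)]
0.09 [0.5235 0.1232] [0.5117 0.1268] [0.5269 0.141 ] [np.float64(163.03385189146374), np.float64(79.18612248637481)] [np.float64(0.012336936410632831), np.float64(0.01812181006411887)]
```

```bash
python3 -m pendant '[[-1,[3,8,20],[0,0,4.3]],[-1,[0,0,30],[0,0,0]],[-1,[0,0,30],[0,0,0]],[-1,[0,0,20],[0,0,0]],[-1,[0,0,0],[0,0,0]],[-1,[0,0,0],[0,0,0]]]'
python3 - <<'E'
from h import *
s,c,W=wrist(); print(yaw(s)[0],s['tool_pos'])
im=c['img'][...,::-1].copy()
print(proj(c,[[.507,-.0755,.099]],W)); np.savez('w2.npz',W=W,K=c['camera_matrix'],D=c['D'])
cv2.imwrite('pics/w2.png',np.clip(im[150:450,160:500].astype(float)*1.7,0,255).astype(np.uint8))
E
```

```text
clock: 4.82
tool_pos: [0.5077, -0.0763, 0.1554]
eef_rot: [0.971, 0.238, 0.001, 0.0]
contact_force: [-0.3, -0.0, 0.6]
opening: 1.001
finger_force: 0.0
27.59549267337922 [ 0.50767039 -0.0762589   0.15537807]
[[322.22146652 263.73085965]]
```

View pics/w2.png

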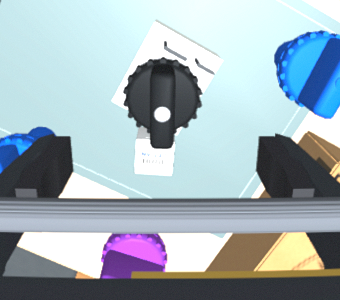

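Dot at full-frame (322,265) matches the prediction (322,264) and the bar is aligned. I'll partly close, to stay clear of the blue neighbour, then descend and grip.

```bash
python3 -m pendant '[[0,[0,0,0],[0,0,0]],[0,[0,0,0],[0,0,0]],[0,[0,0,0],[0,0,0]],[0,[0,0,0],[0,0,0]],[0,[0,0,25],[0,0,0]],[0,[0,0,25],[0,0,0]],[0,[0,0,20],[0,0,0]]]'
python3 -m pendant '[[0,[0,0,11],[0,0,0]],[0,[0,0,0],[0,0,0]],[1,[0,0,0],[0,0,0]],[1,[0,0,0],[0,0,0]],[1,[0,0,0],[0,0,0]],[1,[0,0,0],[0,0,0]],[1,[0,0,0],[0,0,0]],[1,[0,0,0],[0,0,0]]]' 45
```

```text
clock: 5.75
tool_pos: [0.5071, -0.076, 0.0838]
eef_rot: [0.971, 0.238, -0.0, -0.0]
contact_force: [0.7, 0.1, -0.1]
opening: 0.497
finger_force: 0.0
clock: 6.75
tool_pos: [0.5073, -0.0759, 0.074]
eef_rot: [0.971, 0.238, 0.0, -0.0]
contact_force: [-0.7, 0.4, 5.6]
opening: 0.177
finger_force: 44.9
```

```bash
python3 -m pendant '[[1,[0,0,-5],[0,0,0]],[1,[0,0,-15],[0,0,0]],[1,[0,0,-25],[0,0,0]],[1,[0,0,-30],[0,0,0]],[1,[0,0,-30],[0,0,0]],[1,[0,0,-30],[0,0,0]],[1,[0,0,0],[0,0,0]],[1,[0,0,0],[0,0,0]]]'
python3 - <<'E'
from h import *
s,c,W=wrist(); print(s['moment'],s['tool_pos'],s['q'][-1])
im=c['img'][...,::-1]; cv2.imwrite('pics/w3.png',im)
np.savez('w3.npz',W=W,K=c['camera_matrix'],D=c['D'])
E
```

```text
clock: 7.75
tool_pos: [0.5064, -0.0756, 0.208]
eef_rot: [0.971, 0.238, -0.001, -0.0]
contact_force: [-0.6, 0.0, -3.5]
opening: 0.18
finger_force: 44.9
[-0.03855455  0.15527723 -0.00390622] [ 0.50638566 -0.07563421  0.20803566] -0.6351073786825201
```

View pics/w3.png

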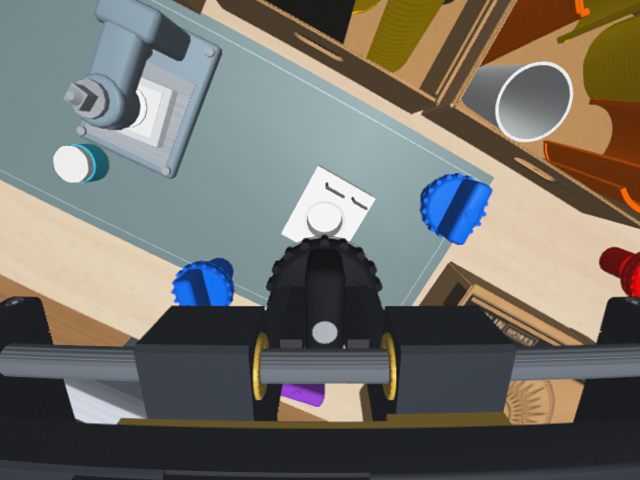

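Driver held (3.5 N). The well shows empty at (324,218). Next I'll go beside the press and look at the square head from close by.

```bash
python3 -m pendant '[[1,[15,-31,0],[0,0,0]],[1,[15,-32,0],[0,0,0]],[1,[15,-31,0],[0,0,0]],[1,[16,-32,0],[0,0,0]],[1,[0,0,0],[0,0,-10]],[1,[0,0,0],[0,0,-10]],[1,[0,0,0],[0,0,-10]],[1,[0,0,0],[0,0,-10]]]'
python3 -m pendant '[[1,[0,0,0],[0,0,-8]],[1,[0,0,0],[0,0,0]],[1,[0,0,0],[0,0,0]],[1,[0,0,0],[0,0,0]]]'
python3 - <<'E'
from h import *
s,c,W=wrist(); print(s['q'],s['tool_pos'],yaw(s))
im=c['img'][...,::-1]; cv2.imwrite('pics/w4.png',im)
p=proj(c,[[.519,.132,.088]],W)[0];print(p)
x,y=int(p[0])-70,int(p[1])-70; x=max(0,min(x,500));y=max(0,min(y,340));print(x,y)
cv2.imwrite('pics/c4.png',cv2.resize(im[y:y+140,x:x+140],(560,560),interpolation=cv2.INTER_CUBIC))
np.savez('w4.npz',W=W,K=c['camera_matrix'],D=c['D'])
E
```

```text
clock: 8.8
tool_pos: [0.5019, 0.0638, 0.2073]
eef_rot: [0.83, 0.558, -0.001, -0.001]
contact_force: [-0.1, 0.0, -3.8]
opening: 0.177
finger_force: 44.9
clock: 9.3
tool_pos: [0.5027, 0.0639, 0.2084]
eef_rot: [0.791, 0.612, -0.0, -0.0]
contact_force: [0.6, -0.1, -4.0]
opening: 0.182
finger_force: 44.9
[-0.3272637   0.58856887  0.17500458  1.9622684  -0.17048665  0.60534897
 -0.29353031] [0.50271703 0.06386748 0.20838256] (np.float64(75.50530104132486), [[0.25, 0.968, -0.001], [0.968, -0.25, -0.0], [-0.0, -0.001, -1.0]])
[322.41828643 147.37850897]
252 77
```

View pics/c4.png

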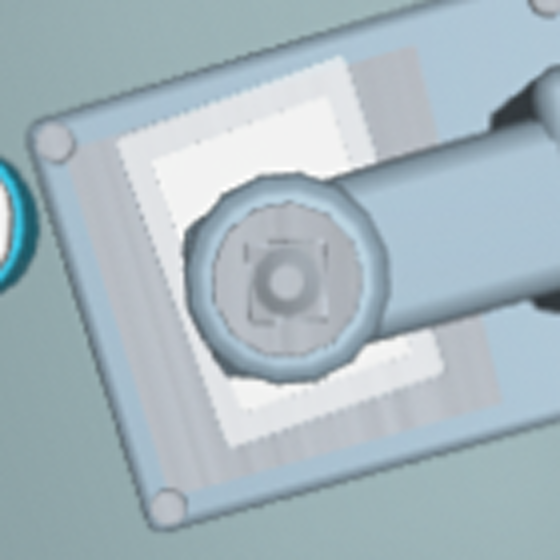

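Run:
```python
from h import *
d=np.load('w4.npz'); c=dict(camera_matrix=d['K'],D=d['D']);W=d['W']
f=lambda u,v,z:at(c,(252+u/4,77+v/4),z,W)
print('cam',np.linalg.inv(W)[:3,3])
for z in (.075,.08,.085,.09):
  a,b=f(212,280,z),f(362,280,z); a2,b2=f(287,203,z),f(287,356,z)
  q=[f(*p,z+.013) for p in [(247,243),(327,240),(327,320),(248,323)]]
  print(z,'collar d',np.linalg.norm(a-b),np.linalg.norm(a2-b2),'ctr',((a+b+a2+b2)/4)[:2],'sq',np.mean(q,0)[:2],[np.linalg.norm(q[i]-q[i-1]).round(4) for i in range(4)],[np.degrees(np.arctan2(*(q[i]-q[i-1])[1::-1])).round(1)%90 for i in range(4)], 'nose',f(287,282,z+.018)[:2])
# known: wrist view vs w2 dot
d2=np.load('w2.npz');print('dot w2',at(dict(camera_matrix=d2['K'],D=d2['D']),(322,265),.099,d2['W']))
d3=np.load('w3.npz');print('dot held vs tcp',at(dict(camera_matrix=d3['K'],D=d3['D']),(324.5,332),.208+.026,d3['W']))
print('well (w3)',at(dict(camera_matrix=d3['K'],D=d3['D']),(324.5,217),.034,d3['W']))
```

```text
cam [0.52094503 0.13390279 0.35470215]
0.075 collar d 0.029847905163868194 0.029538206672289666 ctr [0.51999464 0.13188539] sq [0.52001172 0.1316926 ] [np.float64(0.0147), np.float64(0.0151), np.float64(0.0147), np.float64(0.0151)] [np.float64(75.8), np.float64(77.5), np.float64(75.9), np.float64(77.6)] nose [0.51997446 0.13170155]
0.08 collar d 0.0293143392685899 0.029010176996455344 ctr [0.52001163 0.13192145] sq [0.52002921 0.13173404] [np.float64(0.0145), np.float64(0.0148), np.float64(0.0145), np.float64(0.0148)] [np.float64(75.8), np.float64(77.5), np.float64(75.9), np.float64(77.6)] nose [0.519993  0.1317436]
0.085 collar d 0.028780773373311815 0.028482147320621022 ctr [0.52002862 0.13195751] sq [0.52004671 0.13177547] [np.float64(0.0142), np.float64(0.0145), np.float64(0.0142), np.float64(0.0145)] [np.float64(75.8), np.float64(77.5), np.float64(75.9), np.float64(77.6)] nose [0.52001155 0.13178566]
0.09 collar d 0.028247207478033633 0.02795411764478671 ctr [0.52004561 0.13199358] sq [0.52006421 0.13181691] [np.float64(0.0139), np.float64(0.0142), np.float64(0.0139), np.float64(0.0143)] [np.float64(75.8), np.float64(77.5), np.float64(75.9), np.float64(77.6)] nose [0.52003009 0.13182772]
dot w2 [ 0.5061776  -0.07576894  0.099     ]
dot held vs tcp [ 0.50665894 -0.07586368  0.234     ]
well (w3) [ 0.51099023 -0.07370422  0.034     ]
```

```bash
python3 -m pendant '[[1,[30,0,0],[0,0,-1.2]],[1,[30,0,0],[0,0,0]],[1,[10,0,0],[0,0,0]],[1,[0,0,0],[0,0,0]],[1,[0,0,0],[0,0,0]],[1,[0,0,0],[0,0,0]]]'
python3 -m pendant '[[1,[0,0,8],[0,0,0]],[1,[0,0,8],[0,0,0]],[1,[0,0,5],[0,0,0]],[1,[0,0,5],[0,0,0]],[1,[0,0,4],[0,0,0]],[1,[0,0,0],[0,0,0]]]'
```

```text
clock: 10.1
tool_pos: [0.5194, 0.1304, 0.2088]
eef_rot: [0.784, 0.62, -0.0, 0.0]
contact_force: [0.7, -0.1, -3.5]
opening: 0.179
finger_force: 44.9
clock: 10.85
tool_pos: [0.5194, 0.1318, 0.1784]
eef_rot: [0.784, 0.621, -0.0, -0.0]
contact_force: [-0.2, -0.2, -2.7]
opening: 0.177
finger_force: 44.9
```

```bash
for i in 1 2 3; do python3 -m pendant '[[1,[0,0,2],[0,0,0]],[1,[0,0,2],[0,0,0]],[1,[0,0,0],[0,0,0]]]' | egrep 'tool_pos|contact'; done
```

```text
tool_pos: [0.5195, 0.1319, 0.1746]
contact_force: [0.8, -0.4, -3.1]
tool_pos: [0.5194, 0.1319, 0.1705]
contact_force: [0.0, 0.2, -2.7]
tool_pos: [0.5194, 0.1318, 0.1665]
contact_force: [-0.7, -1.0, -2.8]
```

```bash
for i in 1 2 3 4 5; do python3 -m pendant '[[1,[0,0,1],[0,0,0]],[1,[0,0,1],[0,0,0]],[1,[0,0,0],[0,0,0]]]' | egrep 'tool_pos|contact'; done
```

```text
tool_pos: [0.5195, 0.1319, 0.1647]
contact_force: [-0.2, 0.0, -2.6]
tool_pos: [0.5195, 0.1319, 0.1626]
contact_force: [-1.1, -0.7, -4.0]
tool_pos: [0.5195, 0.1319, 0.1606]
contact_force: [-0.5, 0.2, -3.4]
tool_pos: [0.5197, 0.1319, 0.159]
contact_force: [-1.0, 0.1, 1.8]
tool_pos: [0.5203, 0.132, 0.1586]
contact_force: [-2.9, -0.2, 14.5]
```

```bash
cat > st.py <<'E'
from h import *
s=r.get_state(); print(s['clock'],'yaw',yaw(s)[0].round(2),'pos',np.round(s['tool_pos'],4),'F',np.round(s['contact_force'],1),'M',np.round(s['moment'],3),'q5',round(s['q'][4],2),'q7',round(s['q'][-1],2), 'open',round(s['opening'],3))
E
python3 -m pendant '[[1,[0,0,-0.7],[0,0,0]],[1,[0,0,0],[0,0,0]]]' >/dev/null; python3 st.py
for i in 1 2 3 4 5; do python3 -m pendant '[[1,[0,0,0],[0,0,2]],[1,[0,0,0],[0,0,2]],[1,[0,0,0],[0,0,0]]]' >/dev/null; python3 st.py; done
```

```text
14.1 yaw 76.77 pos [0.5201 0.132  0.1587] F [-1.5 -0.3 10.2] M [-0.205  0.576 -0.045] q5 -0.2 q7 -0.37 open 0.179
14.475 yaw 72.77 pos [0.5202 0.132  0.1587] F [-2.1 -1.1 10.8] M [-0.165  0.581  0.056] q5 -0.22 q7 -0.41 open 0.178
14.85 yaw 68.78 pos [0.5203 0.1322 0.1588] F [-2.   0.9 10.1] M [-0.09   0.529  0.034] q5 -0.25 q7 -0.46 open 0.179
15.225 yaw 64.79 pos [0.5205 0.1322 0.1587] F [-2.2  0.2  9.5] M [0.018 0.417 0.074] q5 -0.27 q7 -0.51 open 0.176
15.6 yaw 60.79 pos [0.5204 0.1322 0.1585] F [-0.9 -0.3  8.2] M [-0.041  0.384  0.09 ] q5 -0.3 q7 -0.55 open 0.18
15.975 yaw 56.8 pos [0.5204 0.1322 0.1583] F [-0.8 -0.4  5.7] M [-0.134  0.34   0.105] q5 -0.32 q7 -0.6 open 0.177
```

```bash
for i in 1 2 3 4; do python3 -m pendant '[[1,[0,0,0],[0,0,2]],[1,[0,0,0],[0,0,2]],[1,[0,0,0],[0,0,0]]]' >/dev/null; python3 st.py; done
```

```text
16.35 yaw 52.76 pos [0.5203 0.1321 0.1581] F [-0.3 -0.1  5.8] M [-0.075  0.202  0.099] q5 -0.34 q7 -0.64 open 0.18
16.725 yaw 48.72 pos [0.5201 0.132  0.1578] F [-0.5  0.5  5.5] M [-0.009  0.146  0.095] q5 -0.37 q7 -0.69 open 0.178
17.1 yaw 44.75 pos [0.5199 0.132  0.1575] F [ 0.9 -0.3  5.4] M [ 0.003 -0.085  0.141] q5 -0.39 q7 -0.73 open 0.176
17.475 yaw 40.74 pos [0.5197 0.1319 0.1574] F [1.4 0.8 4.1] M [ 0.088 -0.208  0.113] q5 -0.42 q7 -0.78 open 0.177
```

```bash
for i in 1 2 3 4; do python3 -m pendant '[[1,[0,0,0.2],[0,0,2]],[1,[0,0,0],[0,0,1]],[1,[0,0,0],[0,0,0]]]' >/dev/null; python3 st.py; done
```

```text
17.85 yaw 37.76 pos [0.5196 0.1319 0.1572] F [2.4 0.4 1.7] M [ 0.016 -0.28   0.113] q5 -0.43 q7 -0.82 open 0.179
18.225 yaw 34.76 pos [0.5195 0.1319 0.157 ] F [1.7 0.9 2. ] M [ 0.09  -0.314  0.088] q5 -0.45 q7 -0.85 open 0.174
18.6 yaw 31.76 pos [0.5195 0.1319 0.1568] F [1.3 0.2 1.8] M [-0.036 -0.271  0.17 ] q5 -0.47 q7 -0.88 open 0.177
18.975 yaw 28.76 pos [0.5196 0.1319 0.1567] F [1.6 0.7 4.7] M [ 0.026 -0.179  0.186] q5 -0.49 q7 -0.92 open 0.178
```

```bash
for i in 1 2 3 4; do python3 -m pendant '[[1,[0,0,0.1],[0,0,2]],[1,[0,0,0],[0,0,0]]]' >/dev/null; python3 st.py; done
```

```text
19.225 yaw 26.69 pos [0.5196 0.1319 0.1567] F [0.5 0.8 5.1] M [ 0.057 -0.179  0.2  ] q5 -0.5 q7 -0.94 open 0.18
19.475 yaw 24.69 pos [0.5196 0.1319 0.1566] F [1.2 0.3 5.8] M [ 0.085 -0.139  0.245] q5 -0.51 q7 -0.97 open 0.182
19.725 yaw 22.7 pos [0.5196 0.1319 0.1566] F [0.6 1.8 6.3] M [ 0.026 -0.142  0.247] q5 -0.52 q7 -0.99 open 0.179
19.975 yaw 20.7 pos [0.5196 0.1319 0.1565] F [1.8 0.3 7.1] M [ 0.03  -0.096  0.266] q5 -0.53 q7 -1.01 open 0.176
```

```bash
for i in 1 2 3 4; do python3 -m pendant '[[1,[0,0,0],[0,0,2]],[1,[0,0,0],[0,0,0]]]' >/dev/null; python3 st.py; done
```

```text
20.225 yaw 18.71 pos [0.5196 0.1319 0.1565] F [0.7 0.5 5.8] M [ 0.051 -0.057  0.316] q5 -0.54 q7 -1.04 open 0.178
20.475 yaw 16.71 pos [0.5196 0.1319 0.1565] F [0.6 0.9 6.9] M [ 0.112 -0.069  0.303] q5 -0.55 q7 -1.06 open 0.177
20.725 yaw 14.72 pos [0.5196 0.1319 0.1565] F [-0.2  0.3  6.5] M [ 0.083 -0.107  0.31 ] q5 -0.57 q7 -1.08 open 0.177
20.975 yaw 12.72 pos [0.5196 0.1319 0.1564] F [1.2 0.3 6.5] M [ 0.008 -0.12   0.347] q5 -0.58 q7 -1.11 open 0.177
```

```bash
for i in 1 2 3; do python3 -m pendant '[[1,[0,0,0],[0,0,2]],[1,[0,0,0],[0,0,0]]]' >/dev/null; python3 st.py; done
```

```text
21.225 yaw 10.72 pos [0.5195 0.1319 0.1564] F [1.3 0.4 5.8] M [-0.009 -0.055  0.325] q5 -0.59 q7 -1.13 open 0.179
21.475 yaw 8.71 pos [0.5195 0.1319 0.1564] F [1.1 0.3 6.1] M [ 0.023 -0.095  0.295] q5 -0.6 q7 -1.16 open 0.174
21.725 yaw 6.68 pos [0.5195 0.1319 0.1564] F [1.1 0.7 6.5] M [ 0.063 -0.063  0.19 ] q5 -0.61 q7 -1.18 open 0.177
```

```bash
for i in 1 2; do python3 -m pendant '[[1,[0,0,0],[0,0,1.5]],[1,[0,0,0],[0,0,0]]]' >/dev/null; python3 st.py; done
```

```text
21.975 yaw 5.16 pos [0.5195 0.1319 0.1564] F [-0.2  0.5  5.8] M [ 0.088 -0.07   0.06 ] q5 -0.62 q7 -1.2 open 0.172
22.225 yaw 3.63 pos [0.5194 0.1317 0.1564] F [0.6 1.2 6.7] M [ 0.057  0.046 -0.035] q5 -0.63 q7 -1.22 open 0.179
```

```bash
for i in 1 2; do python3 -m pendant '[[1,[0,0,0],[0,0,0]],[1,[0,0,0],[0,0,0]]]' >/dev/null; python3 st.py; done;  for i in 1 2; do python3 -m pendant '[[1,[0,0,0],[0,0,1]],[1,[0,0,0],[0,0,0]]]' >/dev/null; python3 st.py; done
```

```text
22.475 yaw 3.63 pos [0.5194 0.1318 0.1564] F [1.3 1.2 6.2] M [ 0.036 -0.017 -0.088] q5 -0.63 q7 -1.22 open 0.176
22.725 yaw 3.63 pos [0.5194 0.1317 0.1564] F [0.4 0.4 6.5] M [ 0.063  0.003 -0.006] q5 -0.63 q7 -1.22 open 0.174
22.975 yaw 2.65 pos [0.5194 0.1318 0.1564] F [ 0.2 -0.6  5.7] M [ 0.024 -0.     0.083] q5 -0.63 q7 -1.23 open 0.18
23.225 yaw 1.65 pos [0.5194 0.1318 0.1565] F [1.  0.3 7.2] M [0.066 0.015 0.03 ] q5 -0.64 q7 -1.24 open 0.175
```

```bash
for i in 1 2; do python3 -m pendant '[[1,[0,0,0],[0,0,1.2]],[1,[0,0,0],[0,0,0]]]' >/dev/null; python3 st.py; done
```

```text
23.475 yaw 0.45 pos [0.5194 0.1318 0.1564] F [1.6 0.2 6.2] M [0.075 0.043 0.06 ] q5 -0.64 q7 -1.26 open 0.175
23.725 yaw -0.75 pos [0.5194 0.1319 0.1564] F [1.1 0.7 6.4] M [0.062 0.006 0.081] q5 -0.65 q7 -1.27 open 0.179
```

Torque peaked, collapsed at yaw ≈4°, and since then only friction remains, so that was one click. I'll ease back a little within the play, lift off, and check.

```bash
python3 -m pendant '[[1,[0,0,-1],[0,0,-2]],[1,[0,0,-2],[0,0,-2]],[1,[0,0,-5],[0,0,0]],[1,[0,0,-8],[0,0,0]],[1,[0,0,-10],[0,0,0]],[1,[0,0,-12],[0,0,0]],[1,[0,0,-13],[0,0,0]],[1,[0,0,0],[0,0,0]]]' ; python3 st.py
python3 -m pendant '[[1,[0,25,0],[0,0,-8]],[1,[0,0,0],[0,0,-8]],[1,[0,0,0],[0,0,-8.4]],[1,[0,0,0],[0,0,0]],[1,[0,0,0],[0,0,0]]]' >/dev/null; python3 st.py
python3 - <<'E'
from h import *
s,c,W=wrist(); im=c['img'][...,::-1]; cv2.imwrite('pics/w5.png',im); 
R_=R.from_quat(s['eef_rot']).as_matrix()
d=R_.T@(np.array([.5073,-.0759,.2075])-s['tool_pos']);print('tool shift mm',d*1000)
E
```

```text
clock: 24.72
tool_pos: [0.5203, 0.1319, 0.2085]
eef_rot: [1.0, 0.029, 0.001, -0.0]
contact_force: [-0.3, 0.6, -4.8]
opening: 0.177
finger_force: 44.9
24.725 yaw 3.38 pos [0.5203 0.1319 0.2085] F [-0.3  0.6 -4.8] M [-0.03   0.185  0.086] q5 -0.56 q7 -1.28 open 0.177
25.35 yaw 27.64 pos [0.5209 0.1069 0.2071] F [ 0.2 -0.1 -4. ] M [-0.037  0.131 -0.037] q5 -0.44 q7 -0.93 open 0.18
tool shift mm [-96.82845472 155.63272577  -0.41019912]
```

View pics/w5.png

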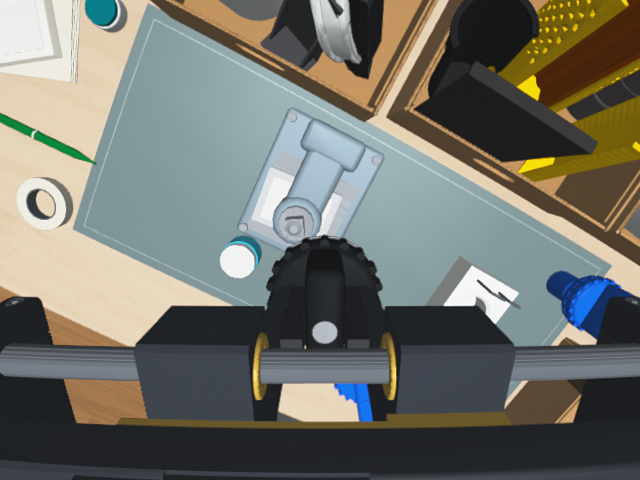

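The bar sits exactly as before in the fingers (dot at (325,332)). The press and tile look undisturbed, and the well is at about (482,303). Moving back over the stand.

```bash
python3 -m pendant '[[1,[-19,31,0],[0,0,0]],[1,[-20,31,0],[0,0,0]],[1,[-19,31,0],[0,0,0]],[1,[-19,31,0],[0,0,0]],[1,[-20,31.5,0],[0,0,0]],[1,[0,0,0],[0,0,0]],[1,[0,0,0],[0,0,0]],[1,[0,0,0],[0,0,0]]]' >/dev/null; python3 st.py
```

```text
26.4 yaw 27.88 pos [ 0.5078 -0.0744  0.207 ] F [-0.6 -0.8 -3. ] M [-0.057  0.14  -0.001] q5 -0.4 q7 -0.61 open 0.177
```

```bash
python3 -m pendant '[[1,[-1,1,20],[0,0,0]],[1,[0,0,25],[0,0,0]],[1,[0,0,25],[0,0,0]],[1,[0,0,20],[0,0,0]],[1,[0,0,8],[0,0,0]],[1,[0,0,0],[0,0,0]],[1,[0,0,0],[0,0,0]]]' >/dev/null; python3 st.py
for i in 1 2 3; do python3 -m pendant '[[1,[0,0,3],[0,0,0]],[1,[0,0,3],[0,0,0]],[1,[0,0,0],[0,0,0]]]' >/dev/null; python3 st.py; done
```

```text
27.275 yaw 27.79 pos [ 0.5079 -0.0772  0.1099] F [ 0.2 -0.3 -3.8] M [-0.011  0.129  0.01 ] q5 -0.5 q7 -0.53 open 0.182
27.65 yaw 27.77 pos [ 0.5071 -0.0771  0.1031] F [ 0.5 -0.1 -3.5] M [-0.064  0.142  0.012] q5 -0.5 q7 -0.52 open 0.175
28.025 yaw 27.77 pos [ 0.507  -0.0772  0.0969] F [-1.  -0.3 -2.5] M [-0.004  0.107 -0.011] q5 -0.51 q7 -0.52 open 0.178
28.4 yaw 27.77 pos [ 0.5071 -0.0772  0.0909] F [ 0.1  0.4 -3.1] M [-0.03   0.139  0.007] q5 -0.51 q7 -0.52 open 0.177
```

Entering freely. Down to the bottom, with a 1 mm correction in y.

```bash
python3 -m pendant '[[1,[0.5,-1,4],[0,0,0]],[1,[0,0,4],[0,0,0]],[1,[0,0,4],[0,0,0]],[1,[0,0,0],[0,0,0]]]' >/dev/null; python3 st.py
for i in 1 2 3; do python3 -m pendant '[[1,[0,0,1.5],[0,0,0]],[1,[0,0,0],[0,0,0]]]' >/dev/null; python3 st.py; done
```

```text
28.9 yaw 27.77 pos [ 0.507  -0.0761  0.0788] F [-0.3  0.3 -2.5] M [-0.053  0.123 -0.027] q5 -0.52 q7 -0.51 open 0.175
29.15 yaw 27.77 pos [ 0.5072 -0.0761  0.0777] F [ 0.9 -0.4 -2.4] M [-0.079  0.14   0.01 ] q5 -0.52 q7 -0.51 open 0.177
29.4 yaw 27.77 pos [ 0.5072 -0.0761  0.0761] F [ 0.8  0.1 -3.4] M [ 0.015  0.165 -0.022] q5 -0.52 q7 -0.51 open 0.175
29.65 yaw 27.78 pos [ 0.5072 -0.0761  0.0746] F [ 0.7  0.7 -4. ] M [-0.024  0.131 -0.019] q5 -0.52 q7 -0.51 open 0.18
```

```bash
python3 -m pendant '[[1,[0,0,1],[0,0,0]],[1,[0,0,0],[0,0,0]]]' >/dev/null; python3 st.py
python3 -m pendant '[[0.4,[0,0,0],[0,0,0]],[0,[0,0,0],[0,0,0]],[0,[0,0,0],[0,0,0]],[0,[0,0,0],[0,0,0]],[0,[0,0,0],[0,0,0]]]' >/dev/null; python3 st.py
python3 -m pendant '[[0,[0,0,-10],[0,0,0]],[0,[0,0,-20],[0,0,0]],[0,[0,0,-30],[0,0,0]],[0,[0,0,-40],[0,0,0]],[0,[0,0,-40],[0,0,0]],[0,[0,0,0],[0,0,0]],[0,[0,0,0],[0,0,0]]]' >/dev/null; python3 st.py
python3 - <<'E'
from h import *
s,c,W=wrist(); im=c['img'][...,::-1]; print(proj(c,[[.507,-.076,.099]],W)); cv2.imwrite('pics/w6.png',im)
E
```

```text
29.9 yaw 27.77 pos [ 0.5073 -0.0761  0.0741] F [-1.1  0.5  3.3] M [ 0.059  0.35  -0.   ] q5 -0.53 q7 -0.51 open 0.176
30.525 yaw 27.77 pos [ 0.5072 -0.0761  0.0737] F [-0.2  0.1  0.6] M [-0.059  0.154  0.007] q5 -0.53 q7 -0.51 open 0.497
31.4 yaw 27.79 pos [ 0.5068 -0.0757  0.2135] F [ 0.1  0.  -0.8] M [0.001 0.168 0.001] q5 -0.4 q7 -0.61 open 0.504
[[324.39718403 238.59157595]]
```

View pics/w6.png

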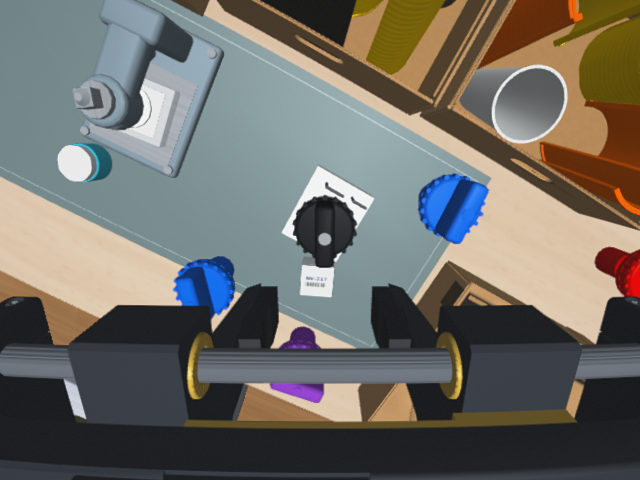

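The driver stands upright in its well: its dot is at (324,239), as predicted. The gripper is clear and the press and tile haven't moved, so I'm handing in.

```bash
python3 -c "
from plant import r
print(r.finish_job())"
```

```text
the job is handed in; nothing more can be done
None
```

I turned the press screw until the torque driver gave what the torque readings show as a single click, put the driver back upright and fully down in its stand, and handed the job in at about 31 s. I couldn't measure the clutch slip or the pad force directly, and no verdict came back.

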